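Empty the ball dispenser into its tray

ROBOT

A 7-joint arm with a two-finger parallel gripper is mounted at the origin on the work surface. World frame = base frame: x ahead of the robot, y to its left, z up, the work surface at z = 0. Lengths are in m, angles in rad, forces in N, time in s.
With the tool pointing down it reaches from about 0.425 to 0.925 m from the base axis. Payload 6.8 kg.
Tool frame: the origin (TCP) lies at the very end of the fingers, on their centre line; the grasp point (between the pads) lies 19 mm behind it (r.tcp_to_grasp is the distance from the TCP to the grasp point, in m); z points along the fingers, y is the line along which they close (so a half turn about z gives the same grasp; the last joint's range is limited). The gripper opens to 85 mm and grips with 20 to 120 N. Pads are 22 mm wide; open, the fingers measure 114 mm over their backs; the gripper's body (76 mm by 85 mm) begins 54 mm behind the grasp point. The pads swing forward as they close: fully open they stand 13 mm farther back than shut.
Start: joints at [1.111, 0.477, 0.022, 1.555, -0.011, 1.109, -0.083], TCP at [0.233, -0.634, 0.231] pointing down, gripper open.
Joint ranges: [-2.96, 2.96], [-0.34, 2.1], [-1.41, 1.46], [0.24, 2.44], [-1.37, 4.51], [0.17, 1.92], [-2.96, 2.96]. Speed limits (rad/s): [2.39, 2.39, 3.14, 3.14, 3.14, 3.14, 3.14].

INTERFACE

Orientations are given as a rotation vector (axis times angle).
In Python, from bench import r gives the robot as it stands.
- The arm moves only by the tool step_arm, never from a script. Its argument "moves" is a list of rows, each a list of 7 numbers: the shift along the tool's x, y, z in mm, then the turn, a rotation vector about the tool's x, y, z in rad, then the finger opening in mm, from 0 to 85.4. A call has 1 to 8 rows; each row is the pose to reach, as a shift and turn from the pose commanded when the call began, along the tool's axes at that moment; what a row does not reach only later rows make up. A row lasts 1/10 s, in which the tool goes at most 50 mm and 8.59 degrees, less where a joint would pass 70% of its speed; a pose out of reach is approached as far as the arm can. A call with a gripper value outside its range is refused whole. The fingers move at their own pace and stop on an object; "grip_force" is the grip in N (left out, the last holds). Time passes only in rows, so rows that repeat a pose let the fingers close. It gives the time, the measured TCP pose, the force, the opening and the grip force at its end, in the units of the state.
- r.get_obs(): the state, without advancing time (a new reading comes with each control period).
- r.grab_frame(name): name is "side" or "top" or "wrist"; returns a dict with "image" (400x640x3 uint8, red, green, blue), "depth" (400x640 float32, m along the optical axis (not along the pixel's ray), 0 where there is no reading), "mtx" (3x3 intrinsics, pixels), "k1" (the pictures are not rectified: a ray, as slopes to the right and down, at radius r is drawn at 1 + k1 r^2 times it, then the intrinsics apply), "rvec" (rotation vector, rad) and "tvec" (3), from world to camera coordinates, as OpenCV has them. Camera axes: x right, y down, z forward; pixel columns grow to the right and rows downward; lengths in m; the calibration is good to about 2 mm. A picture is of the moment at which its call begins.
- r.hand_in(): hands the job in; it is judged then, once.
The state is a dict: "clock": time; "joints": joint angles; "qvel": joint speeds; "tau": joint torques, N m; "tcp_pos": TCP position; "orientation": TCP orientation; "contact_force": force on the tool from outside, world axes, zero at the start; "moment": the same for the moment, N m; "grip_width": finger opening in m; "gripper_force": force on a finger pad.
Only numpy, scipy, OpenCV 4.12 (cv2) and the standard library are available. Lean on these libraries where they do the work, as an engineer would, in place of code of your own. Each camera call takes 0.05 s, during which the arm holds its last target. There are 200 camera calls.

TASK

First push the grey tray along the table until it is fully home in the corner between the two guides in front of the tipping dispenser. Then turn the dial on the canister's lid until its largest opening stands over the pouring port, and only after that press the lever bar down to tip the canister, rocking it if needed, until all four steel balls lie in the tray. Let the canister come back upright, turn the dial fully back to closed, and leave the tray home, and the screwdriver, wrench, mug and small carton where they lie.

Things in the scene. Friction and masses are not known exactly. Their poses are not given: they have to be found in the camera images.
- stand: Fixed steel stand of the dispenser. Origin on the table under the canister's axle; x points to the pouring side, y along the axle, z up. Two posts (50 mm along x, 10 mm thick, 170 mm high) at y = +-66 mm; base plate 8 mm thick, x = -110 to +20 mm. All 'stand x/y' below are these axes.
- seat (a point): Where the tray's middle stands (at table height) when home; axes as the stand's; stand frame (98, -10, 0) mm. The corner is two guides 28 mm high: a fence whose tray-side face is at stand x = 28 mm (y = -83 to +107), and an end stop whose tray-side face is at stand y = -75 mm (x = 20 to 120). The tray comes in from the stand's +y side.
- tray_mid (a point): Middle, half-way up, of the loose open grey plastic tray: 140 mm (its x) by 130 mm (its y), 35 mm high, walls and floor 4 mm, 0.3 to 0.6 kg. It slides on the table; home with its x along the stand's x. Starts on the stand's +y side, a little beyond the fence in x.
- pivot (a point): Middle of the canister's axle, 150 mm above the table. The round aluminium canister (100 mm diameter) spans 70 mm below to 70 mm above it; the dial disc (102 mm diameter, 4 mm thick, axis through the pivot) has its top 77.5 mm above it. The pouring port is a sector hole in the lid's fixed plate under the dial, centred on the stand's +x side, 35 degrees either way, with a small lip.
- canister (a joint): Tipping angle of the canister about the axle (rad): 0 upright (at its stop), 2.0 fully tipped with the lid to the +x side and facing down. A spring returns it upright (0.23 N m at 0, 0.33 N m at 2.0). Balls roll out best from about 1.85; if some jam at the port, swing back to about 1.0 and tip again.
- lever_bar (a point): Point on the centre line of the black round lever bar (16 mm diameter) of the canister; bar parallel to the axle, outside the post, from stand y = -80 to -168 mm (this point at -130). It is 90 mm from the axle: upright 1.0 rad above the level +x direction, fully tipped 1.0 rad below it. Pressing it down along its arc tips the canister.
- dial (a joint): Angle of the dial (rad), growing counter-clockwise from above: 0 closed (stop); small opening over the port at 0.75; medium at 1.3; largest (sector of 74 degrees) at 2.25; stop at 2.8. Stays where it is left (friction 0.04 N m). Balls pass only through the largest opening.
- fin (a point): Point in the dial's upright fin, 40 mm from the dial's axis, 13 mm below the fin's top (top 103.5 mm above the pivot). The fin is a radial plate 10 mm thick, from 6 to 52 mm from the axis, 26 mm high above the dial. Seen from above it points at 0.6 rad + dial angle counter-clockwise from the stand's +x.
- ball0_center (a point): Centre of steel ball 1 of 4, 19 mm diameter, 28 g, at first inside the canister.
- ball1_center (a point): Centre of steel ball 2 of 4, 19 mm diameter, 28 g, at first inside the canister.
- ball2_center (a point): Centre of steel ball 3 of 4, 19 mm diameter, 28 g, at first inside the canister.
- ball3_center (a point): Centre of steel ball 4 of 4, 19 mm diameter, 28 g, at first inside the canister.
- screwdriver: Screwdriver lying on the bench; origin at its underside. Bystander, to be left alone.
- wrench: Wrench lying on the bench; origin at its underside. Bystander, to be left alone.
- mug: White mug, 80 mm diameter, 90 mm high; origin at its underside. Bystander, to be left alone.
- carton: Small cardboard carton, 120 x 80 x 45 mm; origin at its underside. Bystander, to be left alone.
- tray: The same tray; origin at the middle of its underside.
There are look-alikes about, which are no part of the job. Leave any red or turquoise look-alike of the tray alone.

How it is judged:
By the outcome, as a careful person would: the job done as asked, in the order asked, and still so for the second after the job is handed in, with the robot touching nothing.
It also fails if it takes over 72 s, if anything falls off the work surface, if the arm or the gripper's body presses on something with over 40 N, if the wrist force passes 120 N, or if a joint passes its speed limit or range.

## Working session

There is one attempt and no reset: what is moved stays moved. The work goes in short steps, Python scripts to look and compute and a tool call to move; the robot and the scene stay as the last step left them, time stands still between calls to the robot, and variables do not carry over. Pictures are saved under pics/ and viewed, at most 10 in all, crops included, and the job is handed in when it is done.

Besides the shell and the picture viewer there is one more tool, called in YAML: its name, and indented under it one key for each argument. step_arm: Moves the arm, as the interface text tells. Its arguments: {"type":"object","properties":{"moves":{"type":"array","items":{"type":"array","items":{"type":"number"}}},"grip_force":{"type":"number"}},"required":["moves"]}

```bash
mkdir -p pics; cat > h.py <<'E'
import numpy as np, cv2
from scipy.spatial.transform import Rotation as R
from bench import r
def grab(n,tag):
    f=r.grab_frame(n); cv2.imwrite(f'pics/{tag}.png',f['image'][:,:,::-1]); np.savez(f'{tag}.npz',**f); return f
def pt(f,u,v,z=None):
    m=f['mtx']; d=np.array([(u-m[0,2])/m[0,0],(v-m[1,2])/m[1,1]]); s=d.copy()
    for _ in range(20): s=d/(1+float(f['k1'])*(s@s))
    ray=np.array([s[0],s[1],1]); Rm=cv2.Rodrigues(np.array(f['rvec'],float))[0]; t=np.array(f['tvec']).ravel()
    c=-Rm.T@t; w=Rm.T@ray
    if z is None:
        dd=f['depth'][int(round(v)),int(round(u))]; return c+w*dd
    return c+w*(z-c[2])/w[2]
E
python3 - <<'E'
from h import *
a=grab('top','top1');b=grab('side','side1')
o=r.get_obs();print({k:np.round(v,3) for k,v in o.items()})
for f in(a,b):
    Rm=cv2.Rodrigues(np.array(f['rvec'],float))[0];print(-Rm.T@np.array(f['tvec']).ravel(),Rm.tolist(),f['k1'],f['mtx'][0])
E
```

```text
{'clock': np.float64(0.1), 'joints': array([ 1.111,  0.478,  0.022,  1.556, -0.011,  1.109, -0.083]), 'qvel': array([-0.001, -0.004,  0.001, -0.002,  0.001,  0.001, -0.   ]), 'tau': array([ 4.0000e-03, -5.9776e+01,  1.6130e+00, -2.8195e+01,  1.3000e-02,
        5.0000e-03,  0.0000e+00]), 'tcp_pos': array([ 0.232, -0.633,  0.23 ]), 'orientation': array([-3.092e+00, -5.490e-01,  1.000e-03]), 'contact_force': array([ 0.677,  0.016, -0.7  ]), 'moment': array([0.029, 0.025, 0.015]), 'gripper_force': np.float64(0.0), 'grip_width': np.float64(0.085)}
[0.27460826 0.01942694 1.32060568] [[0.02406646765092635, -0.9993685995358657, -0.02613823629339547], [-0.9883301674009954, -0.019850545890840676, -0.15102793130065595], [0.1504137139356878, 0.029467916274451916, -0.9881838677951158]] -0.0709951814945191 [402.89984385   0.         326.09274347]
[ 0.17620827 -0.82961197  1.29438008] [[0.9466938748246895, -0.3220844915369537, 0.005682224986429049], [-0.24795741899975682, -0.7398478270972572, -0.6254137119558908], [0.2056400392248392, 0.5906663804982039, -0.7802726454366816]] -0.07373013997551833 [435.52202725   0.         319.12822463]
```

View pics/top1.png

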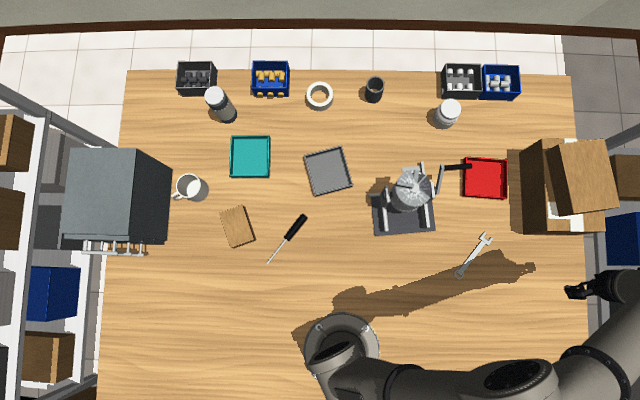

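View pics/side1.png

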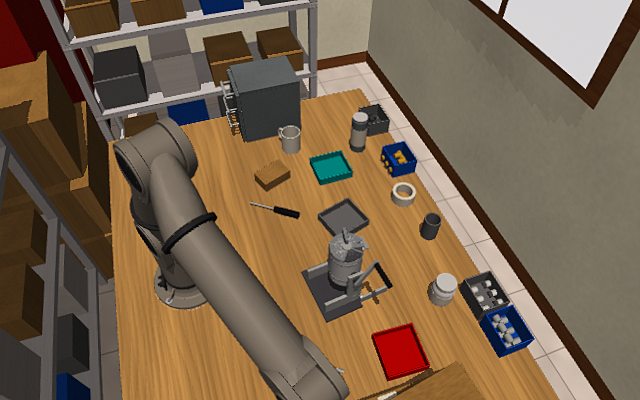

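The top view shows the grey tray at about (328,171), and the dispenser at about (405,195) with its pouring side up and its lever to the right. The mug is at (188,187), the carton at (237,226), the screwdriver at (288,238) and the wrench at (474,255). I'll enlarge this area.

```bash
python3 - <<'E'
import cv2
a=cv2.imread('pics/top1.png')[135:243,298:478]; cv2.imwrite('pics/c1.png',cv2.resize(a,None,fx=4.4,fy=4.4,interpolation=cv2.INTER_CUBIC))
E
```

```text
(no output)
```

View pics/c1.png

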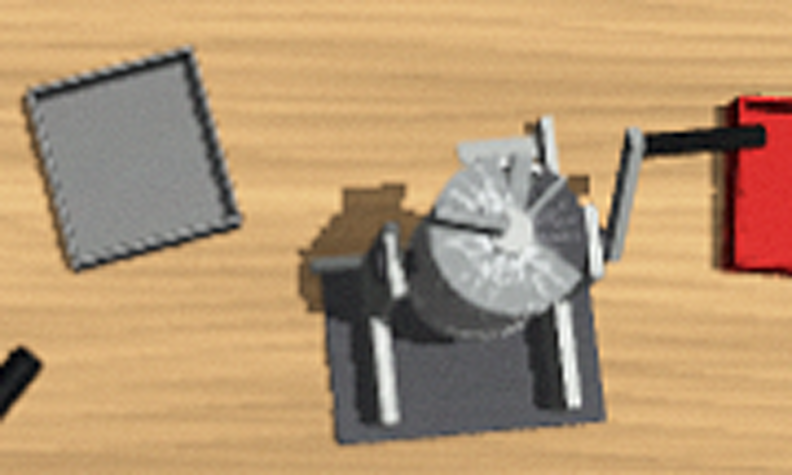

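The crop shows the tray's corners at about (30,92), (190,50), (240,222) and (75,268). The post tops are at (392,260) and (595,243), the base plate's rear edge runs (340,443)–(605,420), and the bar runs (645,145)–(765,135). I'll now take metric values from the depth.

```bash
cat >> h.py <<'E'
def cloud(f):
    v,u=np.mgrid[0:400,0:640]; m=f['mtx']
    p=np.stack([u,v],-1).reshape(-1,1,2).astype(float)
    d=((p.reshape(-1,2)-[m[0,2],m[1,2]])/[m[0,0],m[1,1]]); s=d.copy()
    for _ in range(20): s=d/(1+float(f['k1'])*(s**2).sum(1,keepdims=True))
    z=f['depth'].reshape(-1,1); c=np.hstack([s*z,z]); Rm=cv2.Rodrigues(np.array(f['rvec'],float))[0]
    w=(c-np.array(f['tvec']).ravel())@Rm; w[z[:,0]<=0]=np.nan; return w.reshape(400,640,3)
E
python3 - <<'E'
from h import *
f=dict(np.load('top1.npz'));g=dict(np.load('side1.npz'))
C=lambda x,y:(298+(x-1.7)/4.4,135+(y-1.7)/4.4)
A=[pt(f,*C(*c),.035)[:2] for c in((30,90),(190,48),(240,222),(75,268))]
A=np.array(A);print('tray',A.round(4).tolist(),A.mean(0),np.diff(A,axis=0))
L=pt(f,*C(392,260),.17);Rr=pt(f,*C(595,243),.17);print('posts',L,Rr,np.linalg.norm(L-Rr),(L+Rr)/2)
print('plate rear',pt(f,*C(340,443),.008),pt(f,*C(605,420),.008),pt(f,*C(325,290),.008))
print('fence left',pt(f,*C(312,265),.028)); print('stop end',pt(f,*C(546,122),.028))
print('hub',pt(f,*C(515,230),.2275))
print('bar',pt(f,*C(645,145),.226),pt(f,*C(765,135),.226))
for n,q in(('top',f),('side',g)):
    W=cloud(q)
    m=(W[...,0]>.45)&(W[...,0]<.8)&(W[...,1]>-.45)&(W[...,1]<-.05)
    for lo,hi in((.235,.27),(.2,.2345),(.16,.18),(.02,.034)):
        s=W[m&(W[...,2]>lo)&(W[...,2]<hi)]; print(n,lo,len(s),s.mean(0).round(4) if len(s) else '', s.min(0).round(3),s.max(0).round(3))
    s=W[m&(W[...,2]>.238)&(W[...,2]<.27)];print(s[:60].round(3).tolist())
E
```

```text
tray [[0.6252, 0.1329], [0.6597, 0.0138], [0.5275, -0.0255], [0.4907, 0.0953]] [0.57575943 0.05412422] [[ 0.03452873 -0.11918391]
 [-0.1322649  -0.03926991]
 [-0.03679877  0.12083393]]
posts [ 0.47743159 -0.12101097  0.17      ] [ 0.49149238 -0.25478208  0.17      ] 0.13450805496994866 [ 0.48446199 -0.18789653  0.17      ]
plate rear [ 0.36803194 -0.10268771  0.008     ] [ 0.38896979 -0.29880221  0.008     ] [ 0.48220967 -0.09073489  0.008     ]
fence left [ 0.49754009 -0.07933815  0.028     ]
stop end [ 0.60956228 -0.2535556   0.028     ]
hub [ 0.4879104  -0.19100737  0.2275    ]
bar [ 0.54462606 -0.27431933  0.226     ] [ 0.5528171  -0.35104601  0.226     ]
top 0.235 92 [ 0.4938 -0.1705  0.2483] [ 0.481 -0.341  0.235] [ 0.551 -0.135  0.256]
top 0.2 1139 [ 0.502  -0.2073  0.2246] [ 0.45  -0.348  0.2  ] [ 0.56  -0.136  0.234]
top 0.16 177 [ 0.486  -0.1921  0.1688] [ 0.451 -0.276  0.16 ] [ 0.522 -0.114  0.18 ]
top 0.02 232 [ 0.5807 -0.31    0.0274] [ 0.452 -0.449  0.02 ] [ 0.784 -0.081  0.034]
[[0.543, -0.262, 0.239], [0.54, -0.265, 0.238], [0.495, -0.139, 0.253], [0.496, -0.142, 0.25
[... 2382 characters left out ...]
1, 0.251], [0.496, -0.162, 0.252], [0.487, -0.161, 0.249], [0.488, -0.165, 0.254], [0.49, -0.168, 0.257], [0.494, -0.167, 0.254], [0.486, -0.163, 0.247], [0.487, -0.168, 0.253], [0.49, -0.168, 0.252], [0.494, -0.168, 0.25], [0.487, -0.163, 0.241], [0.485, -0.173, 0.255], [0.488, -0.174, 0.256], [0.491, -0.175, 0.256], [0.494, -0.174, 0.253], [0.486, -0.165, 0.239], [0.484, -0.176, 0.255], [0.487, -0.177, 0.255], [0.489, -0.18, 0.258], [0.492, -0.178, 0.254], [0.484, -0.176, 0.25], [0.485, -0.18, 0.255], [0.488, -0.182, 0.257], [0.492, -0.181, 0.253], [0.485, -0.181, 0.251], [0.488, -0.182, 0.251], [0.491, -0.183, 0.251], [0.484, -0.178, 0.243], [0.487, -0.179, 0.242], [0.489, -0.181, 0.245]]
```

```bash
python3 - <<'E'
import cv2
a=cv2.imread('pics/side1.png')[190:325,285:425]; cv2.imwrite('pics/c2.png',cv2.resize(a,None,fx=4.4,fy=4.4,interpolation=cv2.INTER_CUBIC))
E
```

```text
(no output)
```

View pics/c2.png

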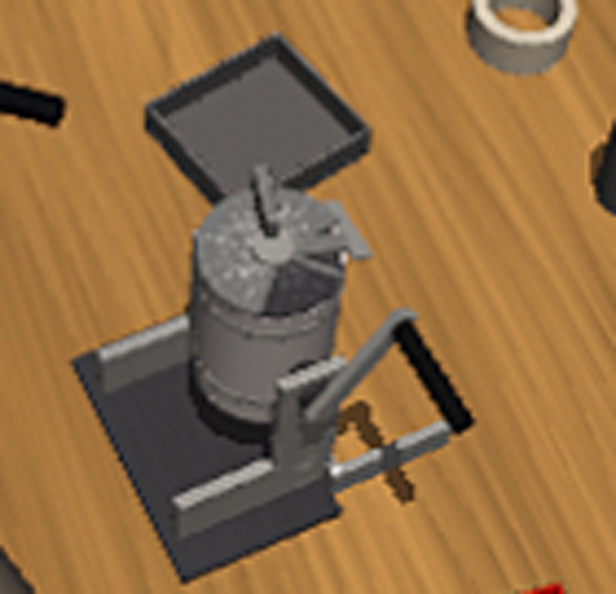

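The side crop shows the fin at (262,185) on top of the dial and pointing towards world +y. The bar runs (400,325)–(465,425), the end stop (335,475)–(450,430), and the tray is at (255,120). The stand works out at about (0.487, -0.190) with yaw 0.105. The dial starts near 0.75, and the tray is at (0.576, 0.054) with yaw 0.289.

```bash
cat >> h.py <<'E'
O=np.array([.487,-.190]); YS=.105
def S(x,y): c,s=np.cos(YS),np.sin(YS); return O+np.array([c*x-s*y,s*x+c*y])/1000
def inS(p): c,s=np.cos(YS),np.sin(YS); d=(np.array(p)[:2]-O)*1000; return np.array([c*d[0]+s*d[1],-s*d[0]+c*d[1]])
def go(x,y,z,yaw):
    "tool-frame move; yaw = world heading of tool x, tool down"
    o=r.get_obs(); R0=R.from_rotvec(o['orientation'])
    R1=R.from_euler('z',yaw)*R.from_rotvec([np.pi,0,0])
    return (R0.inv().apply(np.array([x,y,z])-o['tcp_pos'])*1000).round(1).tolist(), (R0.inv()*R1).as_rotvec().round(3).tolist()
def state():
    o=r.get_obs(); x=R.from_rotvec(o['orientation']).as_matrix()[:,0]
    print('t',round(float(o['clock']),2),'p',o['tcp_pos'].round(4),'S',inS(o['tcp_pos']).round(1),'yaw',round(float(np.arctan2(x[1],x[0])),3),'F',o['contact_force'].round(1),'w',o['grip_width'].round(4),'j',o['joints'].round(2))
E
python3 - <<'E'
from h import *
state()
t=np.array([.5758,.0541]); R2=lambda a,v:np.array([np.cos(a)*v[0]-np.sin(a)*v[1],np.sin(a)*v[0]+np.cos(a)*v[1]])
g=t+R2(.289,[.02,.063]); print(g, go(*g,.33,.289), go(*g,.011,.289))
E
```

```text
Traceback (most recent call last):
  File "h.py", line 31, in state
    print('t',round(float(o['clock']),2),'p',o['tcp_pos'].round(4),'S',inS(o['tcp_pos']).round(1),'yaw',round(float(np.arctan2(x[1],x[0])),3),'F',o['contact_force'].round(1),'w',o['grip_width'].round(4),'j',o['joints'].round(2))
                                                                                                                                                                                  ^^^^^^^^^^^^^^^^^^^^^
AttributeError: 'float' object has no attribute 'round'
```

```bash
sed -i "s/o\['grip_width'\].round(4)/round(float(o['grip_width']),4)/" h.py
python3 - <<'E'
from h import *
state()
t=np.array([.5758,.0541]); R2=lambda a,v:np.array([np.cos(a)*v[0]-np.sin(a)*v[1],np.sin(a)*v[0]+np.cos(a)*v[1]])
g=t+R2(.289,[.02,.063]); print(g, go(*g,.33,.289), go(*g,.011,.289))
E
```

```text
t 0.1 p [ 0.2324 -0.6332  0.2304] S [-299.7 -414. ] yaw 0.352 F [ 0.7  0.  -0.7] w 0.0854 j [ 1.11  0.48  0.02  1.56 -0.01  1.11 -0.08]
[0.57701598 0.12018723] ([583.1, -588.6, -98.7], [-0.002, 0.0, 0.063]) ([583.2, -588.1, 220.3], [-0.002, 0.0, 0.063])
```

step_arm:
  moves:
    - [0, 0, -50, 0, 0, 0, 85]
    - [0, 0, -99, 0, 0, 0, 45]
    - [583, -588, -99, 0, 0, 0.063, 45]
    - [583, -588, -99, 0, 0, 0.063, 45]
    - [583, -588, -99, 0, 0, 0.063, 45]
    - [583, -588, -99, 0, 0, 0.063, 45]
    - [583, -588, -99, 0, 0, 0.063, 45]
    - [583, -588, -99, 0, 0, 0.063, 45]

```text
clock: 0.9
tcp_pos: [0.3578, -0.3588, 0.3301]
orientation: [-3.109, -0.452, 0.0]
contact_force: [-0.4, -0.0, 0.9]
grip_width: 0.045
gripper_force: 0.0
```

```bash
python3 -c "
from h import *
state();print(go(.577,.1202,.33,.289))"
```

```text
t 0.9 p [ 0.3578 -0.3588  0.3301] S [-146.2 -154.3] yaw 0.289 F [-0.4 -0.   0.9] w 0.045 j [ 0.77  0.12 -0.12  1.81  0.02  1.21 -0.63]
([346.5, -396.7, 0.0], [-0.0, 0.0, -0.0])
```

step_arm:
  moves:
    - [346, -397, 0, 0, 0, 0, 45]
    - [346, -397, 0, 0, 0, 0, 45]
    - [346, -397, 0, 0, 0, 0, 45]
    - [346, -397, 0, 0, 0, 0, 45]
    - [346, -397, 0, 0, 0, 0, 45]
    - [346, -397, 0, 0, 0, 0, 45]
    - [346, -397, 0, 0, 0, 0, 45]
    - [346, -397, 0, 0, 0, 0, 45]

```text
clock: 1.7
tcp_pos: [0.5238, 0.0048, 0.3302]
orientation: [3.109, 0.451, -0.0]
contact_force: [1.1, 0.1, -0.3]
grip_width: 0.0452
gripper_force: 0.0
```

```bash
python3 -c "
from h import *
state();print(go(.577,.1202,.33,.289),go(.577,.1202,.011,.289))"
```

```text
t 1.7 p [0.5238 0.0048 0.3302] S [ 57.  189.8] yaw 0.288 F [ 1.1  0.1 -0.3] w 0.0452 j [ 0.28  0.18 -0.46  1.76  0.08  1.22 -1.49]
([83.8, -95.5, 0.2], [0.0, 0.0, -0.001]) ([83.9, -95.6, 319.2], [0.0, 0.0, -0.001])
```

step_arm:
  moves:
    - [84, -96, 0, 0, 0, 0, 45]
    - [84, -96, 0, 0, 0, 0, 45]
    - [84, -96, 0, 0, 0, 0, 45]
    - [84, -96, 50, 0, 0, 0, 45]
    - [84, -96, 100, 0, 0, 0, 45]
    - [84, -96, 150, 0, 0, 0, 45]
    - [84, -96, 200, 0, 0, 0, 45]
    - [84, -96, 240, 0, 0, 0, 45]

```text
clock: 2.5
tcp_pos: [0.5753, 0.1183, 0.0872]
orientation: [3.109, 0.452, -0.004]
contact_force: [-0.8, 0.3, 0.2]
grip_width: 0.0447
gripper_force: 0.0
```

```bash
python3 -c "
from h import *
state();print(go(.577,.1202,.011,.289))
grab('wrist','w1')"
```

```text
t 2.5 p [0.5753 0.1183 0.0872] S [120.1 297.4] yaw 0.289 F [-0.8  0.3  0.2] w 0.0447 j [ 0.03  0.55 -0.45  1.86  0.32  0.81 -1.86]
([2.4, -1.3, 76.2], [-0.0, 0.003, -0.0])
```

View pics/w1.png

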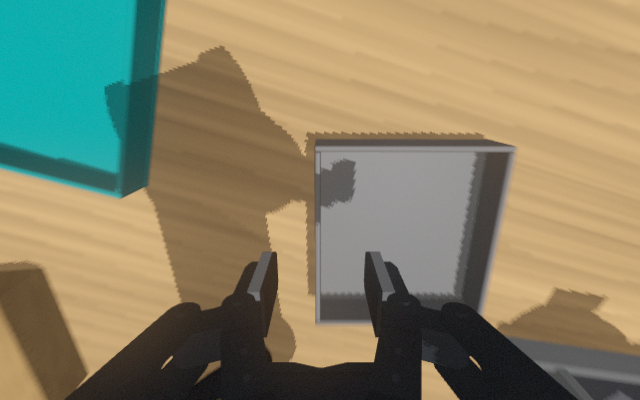

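The wrist view shows the tray's near wall at column 318, centred between the pads at 272 and 370. I can go down and grip it.

step_arm:
  moves:
    - [2, -1, 40, 0, 0, 0, 45]
    - [2, -1, 75, 0, 0, 0, 45]
    - [2, -1, 75, 0, 0, 0, 45]
    - [2, -1, 75, 0, 0, 0, 0]
    - [2, -1, 75, 0, 0, 0, 0]
    - [2, -1, 75, 0, 0, 0, 0]
    - [2, -1, 75, 0, 0, 0, 0]
    - [2, -1, 75, 0, 0, 0, 0]
  grip_force: 25

```text
clock: 3.35
tcp_pos: [0.58, 0.121, 0.0178]
orientation: [-3.109, -0.451, -0.006]
contact_force: [-0.8, -0.1, 7.2]
grip_width: 0.0033
gripper_force: 27.9
```

```bash
python3 -c "
from h import *
state()
for y in (200,120,66): print(y,go(*S(122,y),.012,.105), S(122,y))"
```

```text
t 3.35 p [0.58   0.121  0.0178] S [125.1 299.5] yaw 0.288 F [-0.8 -0.1  7.2] w 0.0033 j [-0.01  0.65 -0.4   1.88  0.39  0.68 -1.92]
200 ([-21.2, 97.3, 5.7], [-0.0, -0.004, 0.183]) [0.58736666 0.02168499]
120 ([-35.8, 175.9, 5.7], [-0.0, -0.004, 0.183]) [ 0.59575123 -0.05787442]
66 ([-45.6, 229.0, 5.7], [-0.0, -0.004, 0.183]) [ 0.60141082 -0.11157702]
```

step_arm:
  moves:
    - [-3, 20, -3, 0, 0, 0.05, 0]
    - [-6, 45, -3, 0, 0, 0.1, 0]
    - [-12, 70, -3, 0, 0, 0.15, 0]
    - [-18, 97, -3, 0, 0, 0.183, 0]
    - [-25, 130, -3, 0, 0, 0.183, 0]
    - [-31, 160, -3, 0, 0, 0.183, 0]
    - [-33, 176, -3, 0, 0, 0.183, 0]
    - [-33, 176, -3, 0, 0, 0.183, 0]
  grip_force: 40

```text
clock: 4.15
tcp_pos: [0.597, -0.0618, 0.0186]
orientation: [3.136, 0.157, 0.0]
contact_force: [-0.5, -1.4, -2.5]
grip_width: 0.0031
gripper_force: 41.9
```

```bash
python3 -c "
from h import *
state();f=grab('top','t2')
a=f['image'][135:243,298:478,::-1]; cv2.imwrite('pics/c3.png',cv2.resize(a,None,fx=4.4,fy=4.4,interpolation=cv2.INTER_CUBIC))"
```

```text
t 4.15 p [ 0.597  -0.0618  0.0186] S [122.8 116. ] yaw 0.1 F [-0.5 -1.4 -2.5] w 0.0031 j [ 0.27  0.65 -0.36  1.86  0.34  0.69 -1.76]
```

View pics/c3.png

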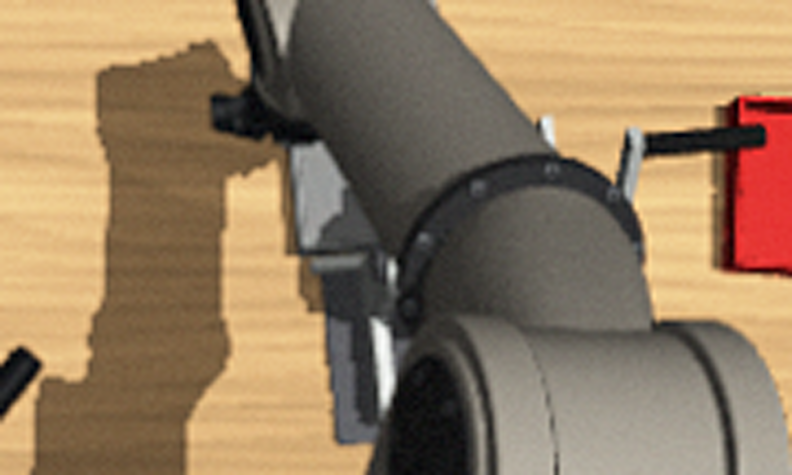

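The tray is in line with the fence: its lower-left corner is at (290,250) and the fence end at (312,262). I'll carry on to the stop and watch the force.

step_arm:
  moves:
    - [0, 20, 0, 0, 0, 0, 0]
    - [0, 40, 0, 0, 0, 0, 0]
    - [0, 55, 0, 0, 0, 0, 0]
    - [0, 57, 0, 0, 0, 0, 0]
    - [0, 57, 0, 0, 0, 0, 0]

```text
clock: 4.7
tcp_pos: [0.6029, -0.1136, 0.0184]
orientation: [-3.137, -0.166, -0.0]
contact_force: [0.3, 0.2, -1.8]
grip_width: 0.0028
gripper_force: 42.0
```

step_arm:
  moves:
    - [0, 2, 0, 0, 0, 0, 0]
    - [0, 4, 0, 0, 0, 0, 0]
    - [0, 5, 0, 0, 0, 0, 0]
    - [0, 5, 0, 0, 0, 0, 0]

```text
clock: 5.1
tcp_pos: [0.6035, -0.119, 0.0183]
orientation: [-3.137, -0.167, -0.0]
contact_force: [-0.0, 0.6, -2.5]
grip_width: 0.0028
gripper_force: 42.0
```

```bash
python3 -c "
from h import *
state()"
```

```text
t 5.1 p [ 0.6035 -0.119   0.0183] S [123.3  58.4] yaw 0.106 F [-0.   0.6 -2.5] w 0.0028 j [ 0.36  0.67 -0.36  1.83  0.34  0.71 -1.66]
```

step_arm:
  moves:
    - [0, 2, 0, 0, 0, 0, 0]
    - [0, 4, 0, 0, 0, 0, 0]
    - [0, 6, 0, 0, 0, 0, 0]
    - [0, 6, 0, 0, 0, 0, 0]

```text
clock: 5.5
tcp_pos: [0.604, -0.1218, 0.0183]
orientation: [-3.133, -0.169, -0.0]
contact_force: [-1.4, 7.3, -1.7]
grip_width: 0.0027
gripper_force: 42.1
```

step_arm:
  moves:
    - [-1.5, 0, 0, 0, 0, 0, 0]
    - [-3, 0, 0, 0, 0, 0, 0]
    - [-3, 0, 0, 0, 0, 0, 0]

```text
clock: 5.8
tcp_pos: [0.6026, -0.1219, 0.0188]
orientation: [-3.133, -0.17, -0.005]
contact_force: [2.0, 7.4, -1.3]
grip_width: 0.0023
gripper_force: 41.9
```

```bash
python3 -c "
from h import *
state()"
```

```text
t 5.8 p [ 0.6026 -0.1219  0.0188] S [122.1  55.6] yaw 0.108 F [ 2.   7.4 -1.3] w 0.0023 j [ 0.37  0.67 -0.36  1.83  0.34  0.7  -1.65]
```

step_arm:
  moves:
    - [-1.5, 0, 0, 0, 0, 0, 0]
    - [-3, 0, 0, 0, 0, 0, 0]
    - [-3, 0, 0, 0, 0, 0, 0]

```text
clock: 6.1
tcp_pos: [0.5997, -0.1222, 0.0188]
orientation: [-3.133, -0.17, -0.005]
contact_force: [3.2, 7.9, -2.1]
grip_width: 0.0029
gripper_force: 42.0
```

step_arm:
  moves:
    - [-1, 0, 0, 0, 0, 0, 0]
    - [-2, 0, 0, 0, 0, 0, 0]
    - [-2, 0, 0, 0, 0, 0, 0]

```text
clock: 6.4
tcp_pos: [0.5981, -0.1224, 0.0189]
orientation: [-3.133, -0.17, -0.007]
contact_force: [3.0, 8.2, -2.3]
grip_width: 0.0028
gripper_force: 41.9
```

```bash
python3 -c "
from h import *
state()"
```

```text
t 6.4 p [ 0.5981 -0.1224  0.0189] S [117.6  55.6] yaw 0.108 F [ 3.   8.2 -2.3] w 0.0028 j [ 0.37  0.66 -0.36  1.84  0.34  0.7  -1.65]
```

step_arm:
  moves:
    - [-1.5, 0, 0, 0, 0, 0, 0]
    - [-3, 0, 0, 0, 0, 0, 0]
    - [-3, 0, 0, 0, 0, 0, 0]

```text
clock: 6.7
tcp_pos: [0.5981, -0.1223, 0.0198]
orientation: [-3.133, -0.171, -0.016]
contact_force: [9.0, 7.5, -3.7]
grip_width: 0.0028
gripper_force: 41.6
```

step_arm:
  moves:
    - [-1.5, 0, 0, 0, 0, 0, 0]
    - [-3, 0, 0, 0, 0, 0, 0]
    - [-3, 0, 0, 0, 0, 0, 0]

```text
clock: 7.0
tcp_pos: [0.5981, -0.1224, 0.0208]
orientation: [-3.133, -0.171, -0.025]
contact_force: [14.2, 7.9, -5.7]
grip_width: 0.003
gripper_force: 41.5
```

```bash
python3 -c "
from h import *
state()"
```

```text
t 7.0 p [ 0.5981 -0.1224  0.0208] S [117.5  55.6] yaw 0.109 F [14.2  7.9 -5.7] w 0.003 j [ 0.37  0.66 -0.36  1.85  0.34  0.68 -1.65]
```

step_arm:
  moves:
    - [4, -2, 2, 0, 0, 0, 0]
    - [4, -2, 2, 0, 0, 0, 0]
    - [4, -2, 2, 0, 0, 0, 30]
    - [4, -2, 2, 0, 0, 0, 30]
    - [4, -2, 2, 0, 0, 0, 30]
    - [4, -2, -40, 0, 0, 0, 30]
    - [4, -2, -80, 0, 0, 0, 30]

```text
clock: 7.7
tcp_pos: [0.5923, -0.1247, 0.098]
orientation: [-3.137, -0.165, 0.006]
contact_force: [1.8, 0.0, 0.8]
grip_width: 0.0296
gripper_force: 0.0
```

```bash
python3 -c "
from h import *
state();f=grab('side','s2')
a=f['image'][190:325,285:425,::-1]; cv2.imwrite('pics/c4.png',cv2.resize(a,None,fx=4.4,fy=4.4,interpolation=cv2.INTER_CUBIC))"
```

```text
t 7.7 p [ 0.5923 -0.1247  0.098 ] S [111.5  53.9] yaw 0.105 F [1.8 0.  0.8] w 0.0296 j [ 0.41  0.55 -0.41  1.81  0.28  0.84 -1.6 ]
```

View pics/c4.png

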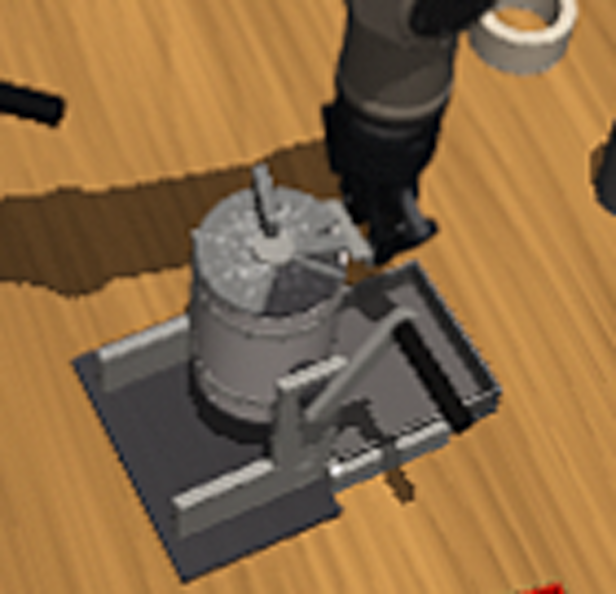

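The side crop shows the tray seated between the fence and the end stop, with its edge along (335,475)–(490,400) and the fin unchanged. Next I'll grasp the dial fin.

```bash
python3 -c "
from h import *
print(go(.4908,-.1572,.30,1.455))"
```

```text
([-107.5, 21.3, -195.1], [0.007, -0.004, -1.35])
```

step_arm:
  moves:
    - [0, 0, -50, 0, 0, -0.15, 40]
    - [0, 0, -100, 0, 0, -0.3, 40]
    - [0, 0, -150, 0, 0, -0.45, 40]
    - [0, 0, -200, 0, 0, -0.6, 40]
    - [-50, 10, -202, 0, 0, -0.75, 40]
    - [-95, 18, -202, 0, 0, -0.9, 40]
    - [-107, 21, -202, 0, 0, -1.05, 40]
    - [-107, 21, -202, 0, 0, -1.2, 40]

```text
clock: 8.55
tcp_pos: [0.4869, -0.1586, 0.3002]
orientation: [2.493, 1.911, -0.005]
contact_force: [-0.2, -0.8, 0.2]
grip_width: 0.0399
gripper_force: 0.0
```

step_arm:
  moves:
    - [0, 0, 0, 0, 0, -0.15, 40]
    - [0, 0, 0, 0, 0, -0.15, 40]

```text
clock: 8.75
tcp_pos: [0.489, -0.1571, 0.3001]
orientation: [2.345, 2.09, -0.001]
contact_force: [0.2, 0.4, 0.9]
grip_width: 0.0403
gripper_force: 0.0
```

```bash
python3 -c "
from h import *
state();print(go(.4908,-.1572,.236,1.455))"
```

```text
t 8.75 p [ 0.489  -0.1571  0.3001] S [ 5.5 32.5] yaw 1.456 F [0.2 0.4 0.9] w 0.0403 j [ 0.82  0.22 -0.73  1.81  0.16  1.17 -0.07]
([0.2, 1.8, 64.1], [-0.0, 0.001, 0.001])
```

step_arm:
  moves:
    - [0, 2, 40, 0, 0, 0, 40]
    - [0, 2, 62, 0, 0, 0, 40]
    - [0, 2, 62, 0, 0, 0, 40]
    - [0, 2, 62, 0, 0, 0, 0]
    - [0, 2, 62, 0, 0, 0, 0]
    - [0, 2, 62, 0, 0, 0, 0]
    - [0, 2, 62, 0, 0, 0, 0]
  grip_force: 20

```text
clock: 9.45
tcp_pos: [0.4918, -0.1564, 0.2395]
orientation: [2.345, 2.089, -0.0]
contact_force: [-2.9, 2.4, 5.9]
grip_width: 0.0096
gripper_force: 20.0
```

```bash
python3 -c "
from h import *
state()
o=r.get_obs(); p=o['tcp_pos'];c=O;d=p[:2]-c;a0=np.arctan2(d[1],d[0]);rr=np.hypot(*d);print(rr,a0)
for k in range(1,11):
    th=.15*k; print(go(*(c+rr*np.array([np.cos(a0+th),np.sin(a0+th)])),p[2],1.455+th))"
```

```text
t 9.45 p [ 0.4918 -0.1564  0.2395] S [ 8.3 32.9] yaw 1.455 F [-2.9  2.4  5.9] w 0.0096 j [ 0.79  0.28 -0.72  1.88  0.21  1.05 -0.13]
0.03395767428738983 1.4298966851768293
([-0.3, -5.1, -0.0], [0.0, 0.0, -0.15])
([-1.3, -10.1, -0.0], [0.0, 0.001, -0.3])
([-3.0, -14.9, -0.0], [0.0, 0.001, -0.45])
([-5.4, -19.3, -0.0], [0.0, 0.001, -0.6])
([-8.5, -23.4, -0.0], [0.0, 0.001, -0.75])
([-12.2, -26.9, -0.0], [0.0, 0.001, -0.9])
([-16.3, -29.9, -0.0], [0.0, 0.001, -1.05])
([-20.8, -32.2, -0.0], [0.0, 0.001, -1.2])
([-25.7, -33.8, -0.0], [0.0, 0.001, -1.35])
([-30.7, -34.7, -0.0], [0.0, 0.001, -1.5])
```

step_arm:
  moves:
    - [-0.3, -5.1, -1, 0, 0, -0.15, 0]
    - [-1.3, -10.1, -1, 0, 0, -0.3, 0]
    - [-3, -14.9, -1, 0, 0, -0.45, 0]
    - [-5.4, -19.3, -1, 0, 0, -0.6, 0]
    - [-8.5, -23.4, -1, 0, 0, -0.75, 0]
    - [-12.2, -26.9, -1, 0, 0, -0.9, 0]
    - [-16.3, -29.9, -1, 0, 0, -1.05, 0]
    - [-20.8, -32.2, -1, 0, 0, -1.2, 0]

```text
clock: 10.25
tcp_pos: [0.4577, -0.1733, 0.2398]
orientation: [0.746, 3.05, 0.001]
contact_force: [0.7, 2.5, -3.5]
grip_width: 0.0091
gripper_force: 19.4
```

step_arm:
  moves:
    - [-0.3, -5.1, 0, 0, 0, -0.15, 0]
    - [-1.3, -10.1, 0, 0, 0, -0.3, 0]
    - [-1.3, -10.1, 0, 0, 0, -0.3, 0]
    - [-1.3, -10.1, 0, 0, 0, -0.3, 0]

```text
clock: 10.65
tcp_pos: [0.4546, -0.1823, 0.2398]
orientation: [0.294, 3.126, 0.002]
contact_force: [1.8, 4.8, -0.6]
grip_width: 0.0096
gripper_force: 19.9
```

```bash
python3 -c "
from h import *
state()"
```

```text
t 10.65 p [ 0.4546 -0.1823  0.2398] S [-31.4  11.1] yaw 2.954 F [ 1.8  4.8 -0.6] w 0.0096 j [ 1.11  0.3  -1.    1.93  0.29  1.06  1.37]
```

step_arm:
  moves:
    - [0, 0, 0, 0, 0, 0, 40]
    - [0, 0, 0, 0, 0, 0, 40]
    - [0, 0, -40, 0, 0, 0, 40]
    - [0, 0, -80, 0, 0, 0, 50]

```text
clock: 11.05
tcp_pos: [0.4529, -0.1836, 0.3197]
orientation: [-0.293, -3.126, -0.001]
contact_force: [0.7, -0.4, 0.5]
grip_width: 0.0501
gripper_force: 0.0
```

```bash
python3 -c "
from h import *
state();f=grab('wrist','w2'); print(S(48.6,-142),go(*S(48.6,-142),.31,1.676))"
```

```text
t 11.05 p [ 0.4529 -0.1836  0.3197] S [-33.3   9.9] yaw 2.955 F [ 0.7 -0.4  0.5] w 0.0501 j [ 1.17  0.21 -1.03  1.82  0.19  1.22  1.47]
[ 0.55021496 -0.32612432] ([-118.1, -122.5, 18.0], [0.003, 0.009, 1.279])
```

View pics/w2.png

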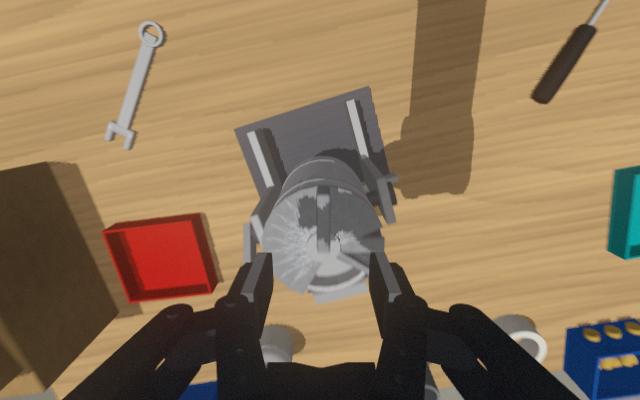

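The wrist view shows the fin at (323,215) pointing to the rear. The big opening is over the port, with the lip at (335,292). Next is the bar.

step_arm:
  moves:
    - [-20, -20, 0, 0, 0, 0.15, 60]
    - [-45, -45, 0, 0, 0, 0.3, 60]
    - [-80, -80, 0, 0, 0, 0.45, 60]
    - [-118, -122, 0, 0, 0, 0.6, 60]
    - [-118, -122, 0, 0, 0, 0.75, 60]
    - [-118, -122, 0, 0, 0, 0.9, 60]
    - [-118, -122, 0, 0, 0, 1.05, 60]
    - [-118, -122, 0, 0, 0, 1.2, 60]

```text
clock: 11.9
tcp_pos: [0.5471, -0.3257, 0.319]
orientation: [2.016, 2.409, -0.001]
contact_force: [-0.4, 0.1, 0.2]
grip_width: 0.0604
gripper_force: 0.0
```

step_arm:
  moves:
    - [0, 0, 0, 0, 0, 0.08, 60]
    - [0, 0, 0, 0, 0, 0.08, 60]

```text
clock: 12.1
tcp_pos: [0.547, -0.3255, 0.3193]
orientation: [2.104, 2.332, -0.002]
contact_force: [-0.2, -0.8, 0.9]
grip_width: 0.0597
gripper_force: 0.0
```

```bash
python3 -c "
from h import *
state();print(go(*S(48.6,-142),.204,1.676))"
```

```text
t 12.1 p [ 0.547  -0.3255  0.3193] S [  45.5 -141. ] yaw 1.674 F [-0.2 -0.8  0.9] w 0.0597 j [ 0.92  0.43 -0.67  1.51  0.27  1.3   0.32]
([-0.8, 3.1, 115.3], [-0.0, 0.001, -0.002])
```

step_arm:
  moves:
    - [0, 3, 40, 0, 0, 0, 60]
    - [0, 3, 80, 0, 0, 0, 60]
    - [0, 3, 115, 0, 0, 0, 60]
    - [0, 3, 115, 0, 0, 0, 60]
    - [0, 3, 115, 0, 0, 0, 0]
    - [0, 3, 115, 0, 0, 0, 0]
    - [0, 3, 115, 0, 0, 0, 0]
    - [0, 3, 115, 0, 0, 0, 0]
  grip_force: 35

```text
clock: 12.9
tcp_pos: [0.5511, -0.3251, 0.2064]
orientation: [2.1, 2.332, 0.001]
contact_force: [-0.7, -0.0, 4.6]
grip_width: 0.0149
gripper_force: 34.2
```

```bash
python3 -c "
from h import *
state()
for a in np.arange(1,-1.01,-.2):
    print(round(a,2),np.round([90*np.cos(a)-48.6,75.7-90*np.sin(a)],1))"
```

```text
t 12.9 p [ 0.5511 -0.3251  0.2064] S [  49.5 -141.1] yaw 1.676 F [-0.7 -0.   4.6] w 0.0149 j [ 0.89  0.52 -0.64  1.64  0.34  1.1   0.26]
1.0 [ 0. -0.]
0.8 [14.1 11.1]
0.6 [25.7 24.9]
0.4 [34.3 40.7]
0.2 [39.6 57.8]
0.0 [41.4 75.7]
-0.2 [39.6 93.6]
-0.4 [ 34.3 110.7]
-0.6 [ 25.7 126.5]
-0.8 [ 14.1 140.3]
-1.0 [  0.  151.4]
```

step_arm:
  moves:
    - [0, 7.5, 5, 0, 0, 0, 0]
    - [0, 14, 11, 0, 0, 0, 0]
    - [0, 20.5, 18, 0, 0, 0, 0]
    - [0, 25.7, 25, 0, 0, 0, 0]
    - [0, 34.3, 41, 0, 0, 0, 0]
    - [0, 39.6, 58, 0, 0, 0, 0]
    - [0, 41.4, 76, 0, 0, 0, 0]
    - [0, 41.4, 76, 0, 0, 0, 0]

```text
clock: 13.7
tcp_pos: [0.5907, -0.3209, 0.1265]
orientation: [-2.101, -2.333, 0.002]
contact_force: [-2.8, -1.7, 2.7]
grip_width: 0.015
gripper_force: 38.0
```

```bash
python3 -c "
from h import *
state()"
```

```text
t 13.7 p [ 0.5907 -0.3209  0.1265] S [  89.4 -141. ] yaw 1.675 F [-2.8 -1.7  2.7] w 0.015 j [ 0.81  0.65 -0.6   1.62  0.42  1.    0.19]
```

step_arm:
  moves:
    - [0, -1.8, 17, 0, 0, 0, 0]
    - [0, -7, 34, 0, 0, 0, 0]
    - [0, -15.7, 49, 0, 0, 0, 0]
    - [0, -27, 63, 0, 0, 0, 0]
    - [0, -34, 69, 0, 0, 0, 0]
    - [0, -39, 73, 0, 0, 0, 0]
    - [0, -39, 73, 0, 0, 0, 0]
    - [0, -39, 73, 0, 0, 0, 0]

```text
clock: 14.5
tcp_pos: [0.5652, -0.3239, 0.0579]
orientation: [2.085, 2.324, 0.025]
contact_force: [32.7, -4.5, -21.7]
grip_width: 0.0151
gripper_force: 41.4
```

```bash
cat > balls.py <<'E'
import sys; from h import *
state(); k=int(sys.argv[1]); 
for n in sys.argv[2:]:
    f=grab(n,f'{n}{k}')
    if n=='side': a=f['image'][190:325,285:425,::-1]
    elif n=='top': a=f['image'][135:243,348:478,::-1]
    else: a=f['image'][:,:,::-1]
    if n!='wrist': a=cv2.resize(a,None,fx=4.4,fy=4.4,interpolation=cv2.INTER_CUBIC)
    cv2.imwrite(f'pics/b_{n}{k}.png',a)
    print(n,a.shape)
    # points above tray floor inside home tray
    W=cloud(f); d=W[...,:2]-O; c,s=np.cos(YS),np.sin(YS)
    X=(c*d[...,0]+s*d[...,1])*1000; Y=(-s*d[...,0]+c*d[...,1])*1000; Z=W[...,2]*1000
    m=((X>36)&(X<160)&(Y>-67)&(Y<47)&(Z>11)&(Z<27)).astype(np.uint8)
    q,l,st,ce=cv2.connectedComponentsWithStats(m,connectivity=8)
    print([(st[i,4],ce[i].round(0).tolist(),int(X[l==i].mean()),int(Y[l==i].mean()),int(Z[l==i].max())) for i in range(1,q) if st[i,4]>5])
E
python3 balls.py 10 side
```

```text
t 14.5 p [ 0.5652 -0.3239  0.0579] S [  63.7 -141.3] yaw 1.679 F [ 32.7  -4.5 -21.7] w 0.0151 j [ 0.83  0.69 -0.57  1.73  0.47  0.83  0.16]
side (594, 616, 3)
[]
```

View pics/b_side10.png

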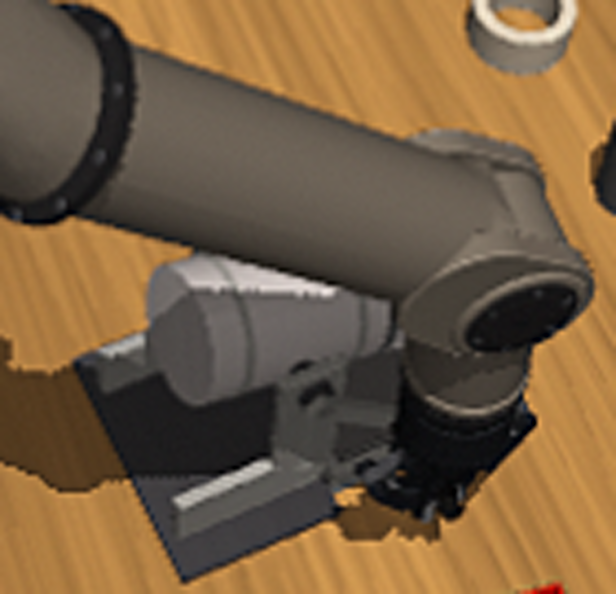

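The side crop shows the canister tipped at (270,330), with the arm hiding the tray. The bar has slid up between the pads and the force on it is radial, so I'll relieve x and go lower.

step_arm:
  moves:
    - [0, 10, 2, 0, 0, 0, 0]
    - [0, 10, 5, 0, 0, 0, 0]
    - [0, 7, 8, 0, 0, 0, 0]
    - [0, 7, 8, 0, 0, 0, 0]

```text
clock: 14.95
tcp_pos: [0.5577, -0.3246, 0.0502]
orientation: [-2.102, -2.333, 0.006]
contact_force: [-14.6, 2.1, 25.1]
grip_width: 0.015
gripper_force: 45.5
```

```bash
python3 balls.py 11 top
```

```text
t 14.95 p [ 0.5577 -0.3246  0.0502] S [  56.2 -141.3] yaw 1.674 F [-14.6   2.1  25.1] w 0.015 j [ 0.82  0.7  -0.56  1.73  0.48  0.85  0.15]
top (475, 572, 3)
[(np.int32(43), [396.0, 159.0], 137, 6, 25)]
```

step_arm:
  moves:
    - [0, -4, -2, 0, 0, 0, 0]
    - [0, -5, -2, 0, 0, 0, 0]
    - [0, -5, -2, 0, 0, 0, 0]
    - [0, -5, -2, 0, 0, 0, 0]

```text
clock: 15.4
tcp_pos: [0.559, -0.3245, 0.0515]
orientation: [2.096, 2.33, 0.008]
contact_force: [8.1, -1.4, -0.7]
grip_width: 0.0149
gripper_force: 43.3
```

```bash
python3 balls.py 12 top side wrist; python3 - <<'E'
from h import *
# canister tilt from its upper points in side depth: plane x-z direction
for n in('top12','side12'):
    f=dict(np.load(n+'.npz'));W=cloud(f);d=W[...,:2]-O;c,s=np.cos(YS),np.sin(YS)
    X=(c*d[...,0]+s*d[...,1])*1000;Y=(-s*d[...,0]+c*d[...,1])*1000;Z=W[...,2]*1000
    m=(abs(Y)<12)&(X>-75)&(X<80)&(Z>140)&(Z<260)
    for lo in range(-75,80,15):
        q=m&(X>=lo)&(X<lo+15)
        if q.sum()>3: print(n,lo,q.sum(),Z[q].max().round(),np.median(Z[q]).round())
E
```

```text
t 15.4 p [ 0.559  -0.3245  0.0515] S [  57.5 -141.3] yaw 1.676 F [ 8.1 -1.4 -0.7] w 0.0149 j [ 0.83  0.7  -0.56  1.73  0.48  0.84  0.16]
top (475, 572, 3)
[(np.int32(64), [393.0, 157.0], 144, 13, 26)]
side (594, 616, 3)
[]
wrist (400, 640, 3)
[(np.int32(66), [478.0, 2.0], 137, -12, 19), (np.int32(553), [452.0, 27.0], 123, -24, 24)]
top12 -75 57 191.0 167.0
top12 -60 53 221.0 211.0
top12 -45 44 218.0 212.0
top12 -30 45 213.0 209.0
top12 -15 40 207.0 202.0
top12 0 40 203.0 197.0
top12 15 41 199.0 192.0
top12 30 40 192.0 187.0
top12 45 39 190.0 183.0
top12 60 35 184.0 178.0
top12 75 13 179.0 175.0
side12 -75 65 197.0 167.0
side12 -60 55 220.0 211.0
side12 -45 32 222.0 214.0
side12 -30 31 214.0 210.0
side12 -15 20 210.0 205.0
side12 0 5 204.0 200.0
```

step_arm:
  moves:
    - [0, 17, -18, 0, 0, 0, 0]
    - [0, 28, -43, 0, 0, 0, 0]
    - [0, 32, -69, 0, 0, 0, 0]
    - [0, 32, -69, 0, 0, 0, 0]
    - [0, 28, -43, 0, 0, 0, 0]
    - [0, 17, -18, 0, 0, 0, 0]
    - [0, -2, 2, 0, 0, 0, 0]
    - [0, -5, 5, 0, 0, 0, 0]

```text
clock: 16.35
tcp_pos: [0.5496, -0.3254, 0.0429]
orientation: [2.101, 2.333, 0.003]
contact_force: [7.0, -2.4, 4.0]
grip_width: 0.0153
gripper_force: 45.0
```

step_arm:
  moves:
    - [0, 0, 0, 0, 0, 0, 0]
    - [0, 0, 0, 0, 0, 0, 0]
    - [0, 0, 0, 0, 0, 0, 0]

```text
clock: 16.65
tcp_pos: [0.5523, -0.3251, 0.0447]
orientation: [2.098, 2.332, 0.005]
contact_force: [7.1, -2.1, -4.5]
grip_width: 0.0149
gripper_force: 44.3
```

```bash
python3 balls.py 13 top wrist
```

```text
t 16.65 p [ 0.5523 -0.3251  0.0447] S [  50.8 -141.2] yaw 1.676 F [ 7.1 -2.1 -4.5] w 0.0149 j [ 0.83  0.7  -0.56  1.75  0.48  0.83  0.16]
top (475, 572, 3)
[(np.int32(60), [393.0, 157.0], 144, 14, 26)]
wrist (400, 640, 3)
[(np.int32(210), [472.0, 30.0], 124, -26, 22)]
```

step_arm:
  moves:
    - [0, 13, -13, 0, 0, 0, 0]
    - [0, 30, -35, 0, 0, 0, 0]
    - [0, 39, -74, 0, 0, 0, 0]
    - [0, 39, -74, 0, 0, 0, 0]
    - [0, 34, -42, 0, 0, 0, 0]
    - [0, 20, -20, 0, 0, 0, 0]
    - [0, 0, 0, 0, 0, 0, 0]
    - [0, 0, 1, 0, 0, 0, 0]

```text
clock: 17.55
tcp_pos: [0.5502, -0.3252, 0.0417]
orientation: [2.101, 2.332, 0.005]
contact_force: [7.5, -2.2, -5.5]
grip_width: 0.015
gripper_force: 45.7
```

step_arm:
  moves:
    - [0, 0, 0, 0, 0, 0, 0]
    - [0, 0, 0, 0, 0, 0, 0]
    - [0, 0, 0, 0, 0, 0, 0]
    - [0, 13, -13, 0, 0, 0, 0]
    - [0, 30, -35, 0, 0, 0, 0]
    - [0, 39, -55, 0, 0, 0, 0]
    - [0, 40, -74, 0, 0, 0, 0]
    - [0, 40, -74, 0, 0, 0, 0]

```text
clock: 18.35
tcp_pos: [0.5908, -0.3208, 0.1197]
orientation: [2.1, 2.332, 0.002]
contact_force: [2.0, -0.6, 3.4]
grip_width: 0.0148
gripper_force: 42.5
```

```bash
python3 balls.py 14 top side wrist
```

```text
t 18.35 p [ 0.5908 -0.3208  0.1197] S [  89.5 -141. ] yaw 1.675 F [ 2.  -0.6  3.4] w 0.0148 j [ 0.81  0.66 -0.6   1.63  0.42  0.99  0.18]
top (475, 572, 3)
[(np.int32(96), [396.0, 158.0], 138, 4, 26)]
side (594, 616, 3)
[(np.int32(73), [380.0, 264.0], 142, 8, 26)]
wrist (400, 640, 3)
[(np.int32(982), [395.0, 13.0], 141, -2, 24), (np.int32(613), [367.0, 42.0], 122, -20, 24)]
```

step_arm:
  moves:
    - [0, -2, -18, 0, 0, 0, 0]
    - [0, -7, -35, 0, 0, 0, 0]
    - [0, -16, -51, 0, 0, 0, 0]
    - [0, -27, -65, 0, 0, 0, 0]
    - [0, -40, -75, 0, 0, 0, 0]
    - [0, -40, -75, 0, 0, 0, 0]
    - [0, -40, -75, 0, 0, 0, 0]

```text
clock: 19.2
tcp_pos: [0.557, -0.3247, 0.1979]
orientation: [2.09, 2.325, 0.013]
contact_force: [12.3, -1.5, 19.9]
grip_width: 0.0145
gripper_force: 39.2
```

```bash
python3 balls.py 15 top side wrist
```

```text
t 19.2 p [ 0.557  -0.3247  0.1979] S [  55.5 -141.3] yaw 1.677 F [12.3 -1.5 19.9] w 0.0145 j [ 0.89  0.53 -0.64  1.65  0.35  1.07  0.26]
top (475, 572, 3)
[(np.int32(98), [397.0, 159.0], 137, 3, 24)]
side (594, 616, 3)
[(np.int32(6), [378.0, 274.0], 119, -23, 19)]
wrist (400, 640, 3)
[(np.int32(981), [413.0, 24.0], 143, 6, 25), (np.int32(340), [387.0, 56.0], 121, -20, 24)]
```

step_arm:
  moves:
    - [0, 0, 0, 0, 0, 0, 60]
    - [0, 0, 0, 0, 0, 0, 60]
    - [0, 0, 0, 0, 0, 0, 60]
    - [0, -2, -40, 0, 0, 0, 60]
    - [0, -2, -90, 0, 0, 0, 60]
    - [0, -2, -120, 0, 0, 0, 60]

```text
clock: 19.95
tcp_pos: [0.5476, -0.3249, 0.3146]
orientation: [2.102, 2.334, 0.001]
contact_force: [-0.2, -0.8, -0.0]
grip_width: 0.0598
gripper_force: 0.0
```

step_arm:
  moves:
    - [-50, -50, 0, 0, 0, 0, 60]
    - [-80, -110, 0, 0, 0, 0, 60]
    - [-80, -150, 0, 0, 0, 0, 60]
    - [-80, -150, 0, 0, 0, 0, 60]

```text
clock: 20.35
tcp_pos: [0.4011, -0.4229, 0.3105]
orientation: [-2.106, -2.325, 0.004]
contact_force: [0.0, 0.3, -0.7]
grip_width: 0.0599
gripper_force: 0.0
```

```bash
python3 balls.py 16 top side wrist; python3 - <<'E'
import cv2,numpy as np
a=cv2.imread('pics/b_top16.png'); b=cv2.imread('pics/b_side16.png')
b=b[200:500,280:540]; a=a[0:330,60:400]
a=cv2.resize(a,(430,int(330*430/340)));b=cv2.resize(b,(360,int(300*360/260)))
h=max(a.shape[0],b.shape[0]);c=np.zeros((h,790,3),np.uint8);c[:a.shape[0],:430]=a;c[:b.shape[0],430:]=b;cv2.imwrite('pics/comb.png',c);print(c.shape)
E
```

```text
t 20.35 p [ 0.4011 -0.4229  0.3105] S [-109.8 -222.7] yaw 1.669 F [ 0.   0.3 -0.7] w 0.0599 j [ 1.21  0.33 -0.65  1.65  0.21  1.24  0.62]
top (475, 572, 3)
[(np.int32(103), [396.0, 158.0], 137, 3, 26)]
side (594, 616, 3)
[(np.int32(18), [382.0, 265.0], 148, 0, 26), (np.int32(11), [377.0, 274.0], 116, -20, 22)]
wrist (400, 640, 3)
[(np.int32(37), [508.0, 1.0], 121, -27, 19)]
(417, 790, 3)
```

View pics/comb.png

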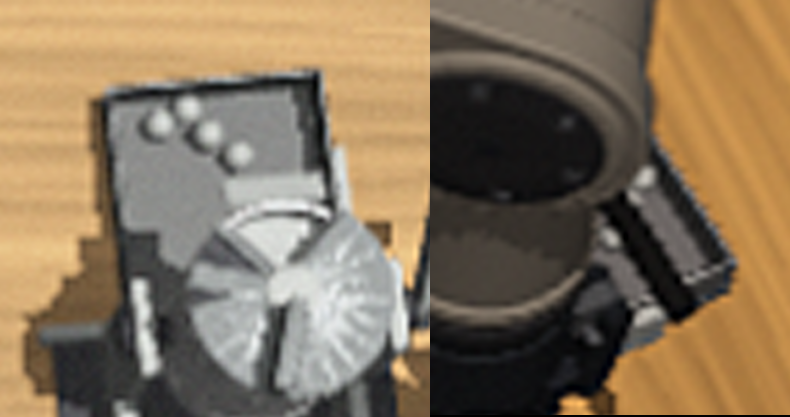

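All four balls lie in the tray, at (158,122), (188,107), (208,133) and (240,153) in the left panel, and the canister is upright with the fin pointing to the rear. I'll check the tray corners and plan the closing turn.

```bash
python3 - <<'E'
from h import *
f=dict(np.load('top16.npz'))
print(inS(pt(f,380.9,151.5,.035)),inS(pt(f,419.1,147.9,.035)))
print(go(.4546,-.1823,.315,2.954))
E
```

```text
[161.38155762  54.9516699 ] [162.89952887 -71.71477755]
([232.6, 74.2, -3.7], [-0.001, -0.002, -1.283])
```

step_arm:
  moves:
    - [45, 15, -4, 0, 0, -0.15, 40]
    - [90, 29, -4, 0, 0, -0.3, 40]
    - [135, 43, -4, 0, 0, -0.45, 40]
    - [180, 57, -4, 0, 0, -0.6, 40]
    - [220, 70, -4, 0, 0, -0.75, 40]
    - [233, 74, -4, 0, 0, -0.9, 40]
    - [233, 74, -4, 0, 0, -1.05, 40]
    - [233, 74, -4, 0, 0, -1.2, 40]

```text
clock: 21.3
tcp_pos: [0.4567, -0.1781, 0.316]
orientation: [-0.399, -3.116, -0.001]
contact_force: [-0.4, -0.6, 0.5]
grip_width: 0.0401
gripper_force: 0.0
```

step_arm:
  moves:
    - [0, 0, 0, 0, 0, -0.083, 40]
    - [0, 0, 0, 0, 0, -0.083, 40]
    - [0, 0, 0, 0, 0, -0.083, 40]

```text
clock: 21.6
tcp_pos: [0.4562, -0.1797, 0.316]
orientation: [-0.288, -3.128, -0.001]
contact_force: [-0.2, -0.1, -0.2]
grip_width: 0.0401
gripper_force: 0.0
```

```bash
python3 -c "
from h import *
state();print(go(.4546,-.1823,.2405,2.954))"
```

```text
t 21.6 p [ 0.4562 -0.1797  0.316 ] S [-29.5  13.5] yaw 2.958 F [-0.2 -0.1 -0.2] w 0.0401 j [ 1.13  0.21 -1.    1.83  0.19  1.21  1.46]
([1.1, -2.9, 75.5], [0.001, -0.0, 0.004])
```

step_arm:
  moves:
    - [1, -3, 40, 0, 0, 0.004, 40]
    - [1, -3, 74, 0, 0, 0.004, 40]
    - [1, -3, 74, 0, 0, 0.004, 40]
    - [1, -3, 74, 0, 0, 0.004, 0]
    - [1, -3, 74, 0, 0, 0.004, 0]
    - [1, -3, 74, 0, 0, 0.004, 0]
    - [1, -3, 74, 0, 0, 0.004, 0]
  grip_force: 20

```text
clock: 22.3
tcp_pos: [0.4558, -0.1827, 0.2441]
orientation: [0.292, 3.125, -0.0]
contact_force: [-0.6, 4.7, 7.0]
grip_width: 0.0091
gripper_force: 21.1
```

```bash
python3 -c "
from h import *
state()
o=r.get_obs(); p=o['tcp_pos'];c=O;d=p[:2]-c;a0=np.arctan2(d[1],d[0]);rr=np.hypot(*d);print(rr,a0)
for k in range(1,9):
    th=-.15*k; print(go(*(c+rr*np.array([np.cos(a0+th),np.sin(a0+th)])),p[2],2.954+th))"
```

```text
t 22.3 p [ 0.4558 -0.1827  0.2441] S [-30.3  10.5] yaw 2.955 F [-0.6  4.7  7. ] w 0.0091 j [ 1.09  0.29 -0.97  1.92  0.27  1.06  1.39]
0.03208277655195059 2.9116414657411713
([-0.6, 4.8, 0.0], [0.0, 0.003, 0.151])
([-1.8, 9.4, 0.0], [0.001, 0.003, 0.301])
([-3.8, 13.8, 0.0], [0.001, 0.003, 0.451])
([-6.4, 17.9, 0.0], [0.001, 0.003, 0.601])
([-9.6, 21.5, 0.0], [0.001, 0.003, 0.751])
([-13.2, 24.6, 0.0], [0.001, 0.003, 0.901])
([-17.3, 27.1, 0.1], [0.002, 0.003, 1.051])
([-21.7, 29.0, 0.1], [0.002, 0.002, 1.201])
```

step_arm:
  moves:
    - [-0.6, 4.8, -1, 0, 0, 0.15, 0]
    - [-1.8, 9.4, -1, 0, 0, 0.3, 0]
    - [-3.8, 13.8, -1, 0, 0, 0.45, 0]
    - [-6.4, 17.9, -1, 0, 0, 0.6, 0]
    - [-9.6, 21.5, -1, 0, 0, 0.75, 0]
    - [-13.2, 24.6, -1, 0, 0, 0.9, 0]
    - [-17.3, 27.1, -1, 0, 0, 1.05, 0]
    - [-21.7, 29, -1, 0, 0, 1.2, 0]

```text
clock: 23.1
tcp_pos: [0.4809, -0.1582, 0.2442]
orientation: [-2.015, -2.41, 0.001]
contact_force: [-4.0, 3.3, 4.5]
grip_width: 0.0094
gripper_force: 20.8
```

```bash
python3 -c "
from h import *
state()
o=r.get_obs(); p=o['tcp_pos'];c=O;rr=.033
for th in np.arange(1.604,.6,-.15):
    print(go(*(c+rr*np.array([np.cos(th),np.sin(th)])),p[2],th),round(th,3))"
```

```text
t 23.1 p [ 0.4809 -0.1582  0.2442] S [-2.8 32.3] yaw 1.749 F [-4.   3.3  4.5] w 0.0094 j [ 0.84  0.27 -0.75  1.9   0.21  1.06  0.18]
([0.2, 5.2, -0.0], [-0.001, -0.0, 0.145]) 1.604
([-0.8, 10.0, -0.0], [-0.001, -0.0, 0.295]) 1.454
([-2.6, 14.6, -0.0], [-0.001, -0.0, 0.445]) 1.304
([-5.1, 18.9, -0.0], [-0.001, 0.0, 0.595]) 1.154
([-8.2, 22.8, -0.0], [-0.001, 0.0, 0.745]) 1.004
([-11.8, 26.1, -0.0], [-0.001, 0.0, 0.895]) 0.854
([-15.8, 28.9, -0.0], [-0.001, 0.0, 1.045]) 0.704
```

step_arm:
  moves:
    - [0.2, 5.2, 0, 0, 0, 0.145, 0]
    - [-0.8, 10, 0, 0, 0, 0.295, 0]
    - [-2.6, 14.6, 0, 0, 0, 0.445, 0]
    - [-5.1, 18.9, 0, 0, 0, 0.595, 0]
    - [-8.2, 22.8, 0, 0, 0, 0.745, 0]
    - [-11.8, 26.1, 0, 0, 0, 0.895, 0]
    - [-15.8, 28.9, 0, 0, 0, 1.045, 0]
    - [-15.8, 28.9, 0, 0, 0, 1.045, 0]

```text
clock: 23.9
tcp_pos: [0.5117, -0.168, 0.2434]
orientation: [-2.946, -1.086, 0.003]
contact_force: [-2.8, 3.2, 1.1]
grip_width: 0.0093
gripper_force: 20.6
```

step_arm:
  moves:
    - [-0.2, 1.5, 0, 0, 0, 0.04, 0]
    - [-0.4, 2.5, 0, 0, 0, 0.06, 0]
    - [-0.4, 2.5, 0, 0, 0, 0.06, 0]

```text
clock: 24.2
tcp_pos: [0.5127, -0.1682, 0.2432]
orientation: [-2.972, -1.006, 0.003]
contact_force: [-3.2, 9.1, -0.0]
grip_width: 0.0094
gripper_force: 28.8
```

```bash
python3 -c "
from h import *
state(); print(r.get_obs()['moment'])"
```

```text
t 24.2 p [ 0.5127 -0.1682  0.2432] S [27.9 19. ] yaw 0.653 F [-3.2  9.1 -0. ] w 0.0094 j [ 0.66  0.29 -0.55  1.83  0.17  1.06 -0.87]
[1.72482331 0.86956781 0.53506231]
```

step_arm:
  moves:
    - [0, 0, 0, 0, 0, 0, 40]
    - [0, 0, 0, 0, 0, 0, 40]
    - [0, 0, -30, 0, 0, 0, 40]
    - [0, 0, -80, 0, 0, 0, 40]
    - [-40, 20, -100, 0, 0, 0, 40]
    - [-80, 50, -100, 0, 0, 0, 40]
    - [-110, 90, -100, 0, 0, 0, 40]

```text
clock: 24.9
tcp_pos: [0.4796, -0.3122, 0.3458]
orientation: [2.973, 1.0, 0.002]
contact_force: [2.1, -0.6, 0.5]
grip_width: 0.0399
gripper_force: 0.0
```

step_arm:
  moves:
    - [-20, 40, 0, 0, 0, 0, 40]
    - [-40, 80, 0, 0, 0, 0, 40]
    - [-40, 120, 0, 0, 0, 0, 40]
    - [-40, 120, 0, 0, 0, 0, 40]

```text
clock: 25.3
tcp_pos: [0.5213, -0.4352, 0.3416]
orientation: [2.98, 0.993, -0.001]
contact_force: [-0.6, 0.1, 0.3]
grip_width: 0.0402
gripper_force: 0.0
```

```bash
python3 balls.py 20 top; python3 - <<'E'
from h import *
for n in('top20',):
    f=dict(np.load(n+'.npz'));W=cloud(f);d=W[...,:2]-O;c,s=np.cos(YS),np.sin(YS)
    X=(c*d[...,0]+s*d[...,1])*1000;Y=(-s*d[...,0]+c*d[...,1])*1000;Z=W[...,2]*1000
    q=(np.hypot(X,Y)<60)&(Z>244)&(Z<265); P=np.stack([X[q],Y[q]],1)
    print(q.sum(),P.mean(0),'fin ang',np.arctan2(*P.mean(0)[::-1]))
    for u,v in((380.9,151.5),(419.1,147.9)): pass
    t=(X>30)&(X<175)&(Y>-80)&(Y<60)&(Z>30)&(Z<40)
    print('tray top pts',np.percentile(X[t],99),np.percentile(Y[t],[1,99]))
    g=cv2.imread('pics/top1.png').astype(int);h=f['image'][:,:,::-1].astype(int)
    for nm,(u0,u1,v0,v1) in dict(mug=(170,210,170,205),carton=(215,260,200,250),screw=(262,312,210,268),wrench=(455,495,228,280),red=(458,512,152,202),teal=(225,275,130,182)).items():
        print(nm,abs(g[v0:v1,u0:u1]-h[v0:v1,u0:u1]).mean().round(2))
E
```

```text
t 25.3 p [ 0.5213 -0.4352  0.3416] S [   8.4 -247.5] yaw 0.643 F [-0.6  0.1  0.3] w 0.0402 j [ 0.88  0.44 -0.41  1.38  0.18  1.35 -0.46]
top (475, 572, 3)
[(np.int32(97), [396.0, 159.0], 137, 3, 26)]
69 [20.58139276 18.94343759] fin ang 0.7439806932621171
tray top pts 166.51551707515776 [-73.56309947  58.88870781]
mug 2.38
carton 2.6
screw 2.68
wrench 37.23
red 3.27
teal 2.59
```

```bash
python3 - <<'E'
from h import *
grab('side','side20')
for n in('top1','side1','top16','top20','side20'):
    f=dict(np.load(n+'.npz'));W=cloud(f);d=W[...,:2]-O;c,s=np.cos(YS),np.sin(YS)
    X=(c*d[...,0]+s*d[...,1])*1000;Y=(-s*d[...,0]+c*d[...,1])*1000;Z=W[...,2]*1000
    q=(np.hypot(X,Y)<60)&(Z>247)&(Z<265)
    if q.sum()<10: print(n,q.sum());continue
    P=np.stack([X[q],Y[q]],1).astype(np.float32)
    l=cv2.fitLine(P,cv2.DIST_HUBER,0,.01,.01).ravel(); r_=P@P.mean(0)/np.linalg.norm(P.mean(0))
    print(n,q.sum(),P.mean(0).round(1),'mean ang',np.arctan2(*P.mean(0)[::-1]).round(3),'line',np.arctan2(l[1],l[0]).round(3),'perp off',(-l[1]*P[:,0]+l[0]*P[:,1]).mean().round(1),r_.min(),r_.max())
E
```

```text
top1 66 [ 5.5 31.5] mean ang 1.398 line 1.317 perp off 2.6 7.8098 53.805214
side1 52 [ 7.2 29. ] mean ang 1.327 line 1.294 perp off 1.0 7.7162085 54.774353
top16 65 [-28.7  11. ] mean ang 2.776 line -0.308 perp off 1.8 9.300246 51.943203
top20 65 [21.  18.9] mean ang 0.734 line 0.589 perp off 4.1 6.7213254 50.454563
side20 50 [23.1 17. ] mean ang 0.634 line 0.553 perp off 2.3 6.5166516 50.254
```

```bash
python3 -c "
from h import *
print(r.hand_in())"
```

```text
the job is handed in; nothing more can be done
None
```

I handed the job in at about 25 s: the tray is home with all four balls in it, the canister is upright and the dial is closed against its stop; mug, carton and screwdriver match the first picture, while I never went near the wrench but couldn't confirm its place.

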